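# Find the proud stave in a clamped panel and press it flush

## Robot

A 6-joint arm with a two-finger parallel gripper is mounted at the origin on the work surface. World frame = base frame: x ahead of the robot, y to its left, z up, the work surface at z = 0. Lengths are in m, angles in degrees, forces in N, time in s.
With the tool pointing down it reaches from about 0.375 to 0.9 m from the base axis. Payload 3.1 kg.
Tool frame: the origin (TCP) lies on the centre line of the jaws, within the pads' length; the fingertips stand 25 mm ahead of it and the grasp point (between the pads) lies 6 mm ahead of it; y points along the fingers, x is the direction in which the jaws open and shut, and the axes are right-handed (so a half turn about y gives the same grasp; the last joint's range is limited). The gripper opens to 87 mm and grips with 3 to 60 N. Pads are 19 mm wide; open, the fingers measure 117 mm over their backs; the gripper's body (75 mm by 190 mm) begins 51 mm behind the grasp point.
Start: joints at [-80.014, 30.224, 82.088, -0, 67.689, -10.227], TCP at [0.216, -0.586, 0.248] pointing down, gripper open.
Joint ranges: [-176.69, 176.69], [-43.24, 126.21], [12.49, 139.97], [-82, 262], [0, 151.66], [-163.58, 163.58]. Speed limits (degrees/s): [159.86, 159.86, 180, 180, 180, 180].

## Interface

Orientations are given as a 3x3 rotation matrix whose columns are the frame's x, y, z axes.
In Python, from rig import * gives the robot as it stands.
- The arm moves only by the tool play_rows, never from a script. Its argument "commands" is a list of rows, each a list of 2 entries, a list of its own where there are three numbers: the shift along the world's x, y, z in m, then the turn, a rotation vector about the world's x, y, z in rad. A call has 1 to 10 rows; each row is the pose to reach, as a shift and turn from the pose commanded when the call began; what a row does not reach only later rows make up. A row lasts 1/8 s, in which the tool goes at most 62.5 mm and 10.7 degrees, less where a joint would pass 70% of its speed; a pose out of reach is approached as far as the arm can. A call with a gripper value outside its range is refused whole. "gripper" is the finger opening in m, from 0 to 0.087, set as the call begins (left out, the last holds). The fingers move at their own pace and stop on an object; the grip force is fixed at half the most. Time passes only in rows, so rows that repeat a pose let the fingers close. It gives the time, the measured TCP pose, the force and the opening at its end, in the units of the state.
- read_state(): the state, without advancing time (a new reading comes with each control period).
- capture(name): name is "scene" or "top" or "wrist"; returns a dict with "frame" (400x640x3 uint8, red, green, blue), "depth" (400x640 float32, m along the optical axis (not along the pixel's ray), 0 where there is no reading), "mtx" (3x3 intrinsics, pixels), "dist_coeffs" ([k1, k2, p1, p2, k3] as OpenCV has them; the pictures are not rectified), "cam_to_world" (4x4, takes a point from camera to world coordinates); the wrist camera has in their place "hand_eye" (4x4, takes a point from camera to tool coordinates, whose origin is the TCP and whose axes are the tool frame's). Camera axes: x right, y down, z forward; pixel columns grow to the right and rows downward; lengths in m; the calibration is good to about 2 mm. A picture is of the moment at which its call begins: read the wrist's pose just before it.
- hand_in(): hands the job in, once; it reports no verdict.
The state is a dict: "time_s": time; "joint_positions": joint angles; "qvel": joint speeds; "tau": joint torques, N m; "position": TCP position; "tcp_rot": TCP orientation; "force": force on the tool from outside, world axes, zero at the start; "moment": the same for the moment, N m; "opening": opening from 0.0 (shut) to 1.0 (fully open).
Only numpy, scipy, OpenCV 4.12 (cv2) and the standard library are available. Lean on these libraries where they do the work, as an engineer would, in place of code of your own. Each camera call takes 0.05 s, during which the arm holds its last target. There are 200 camera calls.

## Task

One of the eight staves of the butcher-block panel in the clamps stands a few millimetres proud of the rest, and it is hard to see which. Find it and press it down flush with the others, not too far; nothing supports the panel from below, so do not push the level staves down. Leave the other things on the bench where they are.

Things in the scene. Friction and masses are not known exactly. Their poses are not given: they have to be found in the camera images.
- glue_up: Two bar clamps lying fixed on the bench, holding a butcher-block panel of 8 equal pale maple staves, each 110 (x) x 50 (y) x 38 mm, in 4 rows of 2 with ragged ends. Origin on the bench under the panel's centre; x along the staves, y across the rows, z up. Stave centres (x, y) in mm: (-41,-75) (69,-75) (-69,-25) (41,-25) (-41,25) (69,25) (-69,75) (41,75).
- panel_middle (a point): Point over the panel's middle at the height of the jaw tops, 108 mm above the bench, axes as glue_up. The panel's true face lies level, 4 to 22 mm below this point (86 to 104 mm above the bench), how far differs each time. Seven staves are level with it within 0.4 mm. One, at any of the eight places, stands 3.5 to 4.5 mm above it: hard to see, plain to a light touch on each.
- bar_top (a point): Point on a clamp bar, 42 mm above the bench, under the panel, which hangs 6 to 24 mm clear of the bars: nothing below stops a stave until it is 6 mm low. Staves are held only by the clamps' squeeze: one hardly stirs under a push of up to 12 N, slides straight down, damped, under 15 to 25 N (5 mm/s at 17 N, 10 mm/s at 20 N), stays where it is left and cannot be got up again.
- clamp_jaw (a point): Top of one of the four clamp jaws, 108 mm above the bench (4 to 22 mm above the face). The jaws, 40 mm wide (x) and 34 mm thick, stand against the panel's long sides at x = -62 and +62 mm, y = -118 and +118 mm of glue_up. The clamps' wooden handles, 32 mm thick, 64 mm above the bench, run out to y = -277 mm, the bars to y = +300 mm.
- proud_stave (a joint): Height of the proud stave's face over the panel's true face, m: 0 = flush, positive = proud, negative = low. It starts at 0.0035 to 0.0045. A number only: it does not say at which of the eight places that stave lies.
- stave_1 (a joint): Height of one of the seven level staves over the panel's true face, m (starts within 0.0004 of 0; negative = pushed low). A number only: its place in the panel differs each time.
- stave_2 (a joint): Height of one of the seven level staves over the panel's true face, m (starts within 0.0004 of 0; negative = pushed low). A number only: its place in the panel differs each time.
- stave_3 (a joint): Height of one of the seven level staves over the panel's true face, m (starts within 0.0004 of 0; negative = pushed low). A number only: its place in the panel differs each time.
- stave_4 (a joint): Height of one of the seven level staves over the panel's true face, m (starts within 0.0004 of 0; negative = pushed low). A number only: its place in the panel differs each time.
- stave_5 (a joint): Height of one of the seven level staves over the panel's true face, m (starts within 0.0004 of 0; negative = pushed low). A number only: its place in the panel differs each time.
- stave_6 (a joint): Height of one of the seven level staves over the panel's true face, m (starts within 0.0004 of 0; negative = pushed low). A number only: its place in the panel differs each time.
- stave_7 (a joint): Height of one of the seven level staves over the panel's true face, m (starts within 0.0004 of 0; negative = pushed low). A number only: its place in the panel differs each time.
- glue_bottle: Yellow glue bottle, 64 mm across, 150 mm tall, upright between the two clamp bars, at y = 190 to 240 mm of glue_up; origin at its foot. A bystander.
- stain_tin: Tin of wood stain, 86 mm across, 100 mm tall, upright; origin at its foot. A bystander.
- mallet: Joiner's mallet lying flat, 330 mm long, head 72 x 125 x 60 mm at its +x end; origin under it. A bystander.
- try_square: Try square lying flat, wooden stock 120 mm along y, steel blade 180 mm along x, 18 mm thick; origin under the stock. A bystander.
- sander: Palm sander standing on its round pad, 125 mm across, 126 mm tall; origin under the pad. A bystander.
- block_plane: Steel block plane, 160 x 50 mm, 48 mm tall; origin under its sole. A bystander.
- caul: Wooden batten lying flat, 260 x 40 x 28 mm; origin under its centre. A bystander.

How it is judged (in metres and radians):
At the end, for the whole second after the job is handed in: Every one of the eight staves, the formerly proud one included, lies within 1.5 mm of the panel's true face, neither proud nor low (value of joint proud_stave between -0.0015 and 0.0015 m and value of joint stave_1 between -0.0015 and 0.0015 m and value of joint stave_2 between -0.0015 and 0.0015 m and value of joint stave_3 between -0.0015 and 0.0015 m and value of joint stave_4 between -0.0015 and 0.0015 m and value of joint stave_5 between -0.0015 and 0.0015 m and value of joint stave_6 between -0.0015 and 0.0015 m and value of joint stave_7 between -0.0015 and 0.0015 m); the robot touches nothing.
It fails at once if one of the other things on the bench is shifted by more than 30 mm (distance of any of glue_bottle, stain_tin, mallet, try_square, sander, block_plane, caul from where it was at the start of the episode above 0.03 m).
It also fails if it takes over 58 s, if anything falls off the work surface, if the arm or the gripper's body presses on something with over 40 N, if the wrist force passes 120 N, or if a joint passes its speed limit or range.

## Working session

There is one attempt and no reset: what is moved stays moved. The work goes in short steps, Python scripts to look and compute and a tool call to move; the robot and the scene stay as the last step left them, time stands still between calls to the robot, and variables do not carry over. Pictures are saved under pics/ and viewed, about 8 in all and at most 12, crops included, and the job is handed in when it is done.

Besides the shell and the picture viewer there is one more tool, called after "Emit:" as name(argument=value, ...) on one line, values as JSON. play_rows: Moves the arm, as the interface text tells. Its arguments: {"type":"object","properties":{"commands":{"type":"array"},"gripper":{"type":"number"}},"required":["commands"]}

```bash
mkdir -p pics
python3 - <<'E'
from rig import *
import cv2,numpy as np
s=read_state();print(s)
for n in("top","scene"):
    c=capture(n);cv2.imwrite(f"pics/{n}0.png",c["frame"][:,:,::-1]);np.savez(f"pics/{n}0.npz",**c)
    print(n,c["mtx"],c["dist_coeffs"],c["cam_to_world"])
E
```

```text
{'time_s': 0.0, 'joint_positions': array([-8.00129073e+01,  3.02775947e+01,  8.21564291e+01, -7.54402549e-05,
        6.76897168e+01, -1.02278212e+01]), 'qvel': array([ 0.00209558,  0.02040188,  0.02605014, -0.03382124,  0.09590567,
       -0.07970449]), 'tau': array([-6.63067094e-04, -4.40045571e+01, -1.76588702e+01,  6.31577242e-02,
        5.80914749e-02, -1.49076363e-04]), 'position': array([ 0.2158658 , -0.58581128,  0.24658605]), 'tcp_rot': array([[ 3.45542544e-01, -3.75744982e-04,  9.38403010e-01],
       [-9.38400678e-01,  2.12674261e-03,  3.45542537e-01],
       [-2.12557754e-03, -9.99997668e-01,  3.82280707e-04]]), 'force': array([ 0.39166854,  0.1122194 , -0.44325001]), 'moment': array([ 0.00893941,  0.00868538, -0.0467484 ]), 'opening': 0.9992363431105508}
top [[427.8121025    0.         313.161984  ]
 [  0.         427.8121025  191.32996436]
 [  0.           0.           1.        ]] [-0.02149112  0.          0.          0.          0.        ] [[ 0.00762942 -0.98431293  0.17626639  0.29900188]
 [-0.9997221  -0.01143997 -0.02061202  0.02943025]
 [ 0.02230516 -0.17606014 -0.98412667  1.41788958]
 [ 0.          0.          0.          1.        ]]
scene [[405.71525243   0.         314.90255738]
 [  0.         405.71525243 197.43473255]
 [  0.           0.           1.        ]] [0.00810087 0.         0.         0.         0.        ] [[ 0.71263408  0.36342821 -0.60006049  1.27879779]
 [ 0.70152231 -0.37450064  0.60631322 -0.75657274]
 [-0.00437171 -0.85303529 -0.52183492  0.75226743]
 [ 0.          0.          0.          1.        ]]
```

View pics/top0.png

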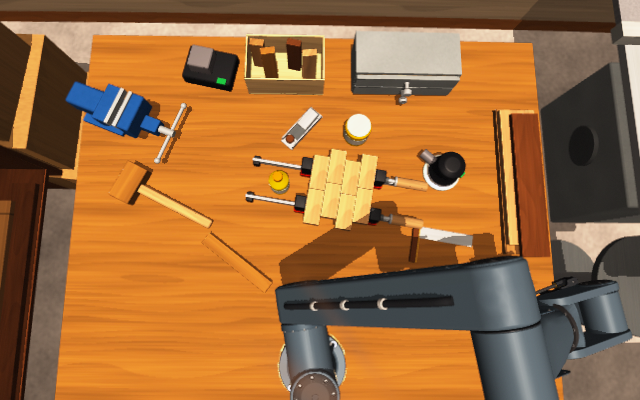

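View pics/scene0.png

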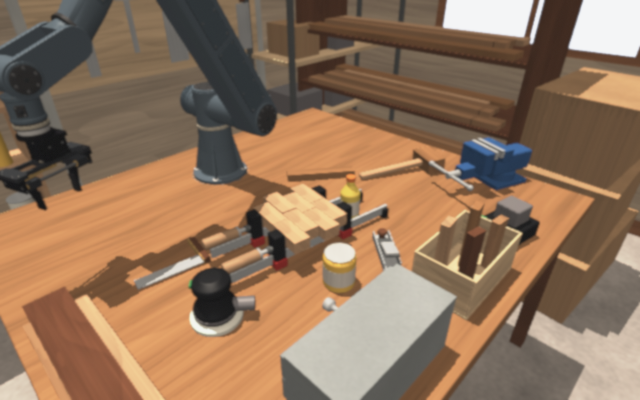

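```bash
cat > h.py <<'E'
import numpy as np,cv2
def world(c,T=None):
    h,w=c["depth"].shape
    uv=np.stack(np.meshgrid(np.arange(w),np.arange(h)),-1).reshape(-1,1,2).astype(np.float32)
    n=cv2.undistortPoints(uv,c["mtx"],c["dist_coeffs"]).reshape(h,w,2)
    d=c["depth"];P=np.dstack([n[...,0]*d,n[...,1]*d,d])
    T=c["cam_to_world"] if T is None else T
    return P@T[:3,:3].T+T[:3,3]
E
python3 - <<'E'
from h import *
c=np.load("pics/top0.npz");W=world(c);hsv=cv2.cvtColor(c["frame"],cv2.COLOR_RGB2HSV)
print(hsv[189,341],hsv[300,150],W[189,341])
m=np.zeros(W.shape[:2],bool);m[140:236,298:385]=1
z=W[...,2]
print(np.histogram(z[m&(z>.05)],bins=np.arange(.05,.14,.005)))
sel=m&(z>.075)&(z<.12)&(hsv[...,2]>150)&(hsv[...,1]>50)&(hsv[...,1]<190)
n,l,st,ce=cv2.connectedComponentsWithStats(sel.astype(np.uint8),connectivity=4)
k=1+np.argmax(st[1:,4]);sel=l==k;print(st[k])
P=W[sel];zz=np.median(P[:,2]);print("n",len(P),"z",zz,P[:,2].std())
# resample at uniform plane: centroid
ce=P[:,:2].mean(0);Q=P[:,:2]-ce
best=[]
for a in np.radians(np.arange(-40,40.1,.5)):
    y=-np.sin(a)*Q[:,0]+np.cos(a)*Q[:,1];best.append((np.ptp(np.percentile(y,[.5,99.5])),np.degrees(a)))
print(ce,sorted(best)[:6])
im=c["frame"].copy();im[sel]=im[sel]//2+np.array([0,127,0],np.uint8)
a=np.radians(np.median([b[1] for b in sorted(best)[:5]]))
x=np.cos(a)*Q[:,0]+np.sin(a)*Q[:,1];y=-np.sin(a)*Q[:,0]+np.cos(a)*Q[:,1]
print(np.percentile(x,[.5,99.5]),np.percentile(y,[.5,99.5]))
for X,Y in [(-41,-75),(69,-75),(-69,-25),(41,-25),(-41,25),(69,25),(-69,75),(41,75)]:
    s=(abs(x-X/1e3)<.04)&(abs(y-Y/1e3)<.017);print(X,Y,P[s,2].mean(),s.sum())
o=cv2.resize(np.hstack([c["frame"][130:245,290:390],im[130:245,290:390]]),None,fx=4,fy=4)
cv2.imwrite("pics/m.png",o[:,:,::-1])
E
```

```text
[ 19 149 227] [ 15 208 230] [ 0.54235503 -0.08495894  0.10612675]
(array([  15,   13,   21,   28,   38,   27,   33,   27,   25,  335, 2396,
       1931,  228,    3,    0,    0,    0]), array([0.05 , 0.055, 0.06 , 0.065, 0.07 , 0.075, 0.08 , 0.085, 0.09 ,
       0.095, 0.1  , 0.105, 0.11 , 0.115, 0.12 , 0.125, 0.13 , 0.135]))
[ 303  149   75   81 4357]
n 4357 z 0.10423788253512178 0.003229999724968684
[ 0.54333591 -0.08350183] [(np.float64(0.19735483212437882), np.float64(-10.0)), (np.float64(0.19744807473303144), np.float64(-10.5)), (np.float64(0.1975777233477447), np.float64(-9.5)), (np.float64(0.1978753242106931), np.float64(-11.0)), (np.float64(0.1979341866528585), np.float64(-9.0)), (np.float64(0.19835351874473392), np.float64(-11.5))]
[-0.12035007  0.12271729] [-0.09881231  0.09854252]
-41 -75 0.10355387395951667 278
69 -75 0.10446011958332575 266
-69 -25 0.10756759441841127 281
41 -25 0.10435731656552288 269
-41 25 0.10410769459437888 277
69 25 0.10386161164614743 264
-69 75 0.10375739307891682 281
41 75 0.10344042639075393 265
```

View pics/m.png

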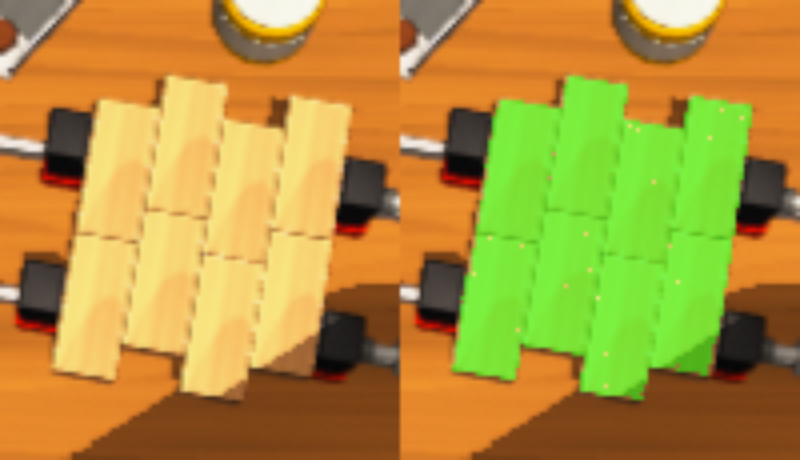

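Emit:
play_rows(commands=[[[0.025,0.049,0],[0,0,0]],[[0.05,0.098,0],[0,0,0]],[[0.076,0.147,0],[0,0,0]],[[0.102,0.196,0],[0,0,0]],[[0.128,0.245,0],[0,0,0]],[[0.153,0.294,0],[0,0,0]],[[0.179,0.343,0],[0,0,0]],[[0.204,0.392,0],[0,0,0]],[[0.23,0.441,0],[0,0,0]],[[0.255,0.49,0],[0,0,0]]], gripper=0)

```text
time_s: 1.35
position: [0.4715, -0.0948, 0.2474]
tcp_rot: [[0.345, -0.0, 0.938], [-0.938, 0.0, 0.345], [-0.0, -1.0, -0.0]]
force: [1.3, 0.1, -0.5]
opening: 0.017
```

Emit:
play_rows(commands=[[[0,0,0],[0,0,0]],[[0,0,0],[0,0,0]],[[0,0,0],[0,0,0]]])

```text
time_s: 1.72
position: [0.4705, -0.0977, 0.2474]
tcp_rot: [[0.344, -0.0, 0.939], [-0.939, -0.0, 0.344], [-0.0, -1.0, -0.001]]
force: [-0.4, -0.3, -0.1]
opening: 0.009
```

Run:
```python
from rig import *
from h import *
s=read_state();c=capture("wrist");print(s["position"],s["joint_positions"],s["force"],s["opening"],s["tcp_rot"])
T=np.eye(4);T[:3,:3]=s["tcp_rot"];T[:3,3]=s["position"];T=T@c["hand_eye"]
W=world(c,T);Q=W[...,:2]-[.5433,-.0835];a=np.radians(-10)
x=np.cos(a)*Q[...,0]+np.sin(a)*Q[...,1];y=-np.sin(a)*Q[...,0]+np.cos(a)*Q[...,1]
for X,Y in [(-41,-75),(69,-75),(-69,-25),(41,-25),(-41,25),(69,25),(-69,75),(41,75)]:
    m=(abs(x-X/1e3)<.04)&(abs(y-Y/1e3)<.015)&(abs(W[...,2]-.104)<.012);print(X,Y,W[m,2].mean(),m.sum())
im=c["frame"].copy()
cv2.imwrite("pics/w.png",im[:,:,::-1])
```

```text
[ 0.47047591 -0.09767673  0.24744042] [-2.50732992e+01  1.91633108e+01  1.02287782e+02 -2.28064683e-02
  5.85699954e+01  4.48389755e+01] [-0.42911436 -0.25229109 -0.13603893] 0.008533263685894814 [[ 3.43653485e-01 -4.77281818e-04  9.39096403e-01]
 [-9.39096524e-01 -1.51677371e-04  3.43653452e-01]
 [-2.15798703e-05 -9.99999875e-01 -5.00338154e-04]]
-41 -75 0.10363912069106065 2216
69 -75 0.10420982819839789 2791
-69 -25 0.10754037644902462 2251
41 -25 0.10409304802115325 2868
-41 25 0.10425979458516757 2568
69 25 0.10379857453944005 2957
-69 75 0.10391920801269672 2531
41 75 0.1036574399320794 2914
```

View pics/w.png

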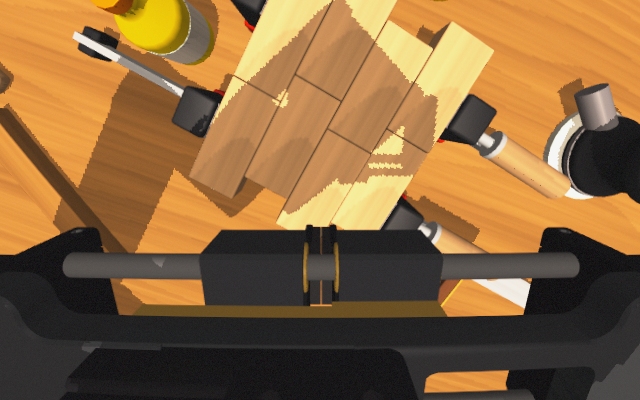

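Emit:
play_rows(commands=[[[0,0,-0.035],[0,0,0]],[[0,0,-0.07],[0,0,0]],[[0,0,-0.095],[0,0,0]],[[0,0,-0.106],[0,0,0]],[[0,0,-0.111],[0,0,0]],[[0,0,-0.111],[0,0,0]],[[0,0,-0.111],[0,0,0]]])

```text
time_s: 2.65
position: [0.4715, -0.0968, 0.1373]
tcp_rot: [[0.345, 0.002, 0.938], [-0.938, -0.001, 0.345], [0.001, -1.0, 0.001]]
force: [0.1, -1.0, 0.1]
opening: 0.009
```

Emit:
play_rows(commands=[[[0,0,-0.0005],[0,0,0]],[[0,0,-0.001],[0,0,0]],[[0,0,-0.0015],[0,0,0]],[[0,0,-0.0015],[0,0,0]]])

```text
time_s: 3.15
position: [0.4709, -0.0964, 0.135]
tcp_rot: [[0.346, -0.0, 0.938], [-0.938, 0.0, 0.346], [-0.0, -1.0, -0.0]]
force: [-0.5, 0.5, -1.3]
opening: 0.007
```

Emit:
play_rows(commands=[[[0,0,-0.0005],[0,0,0]],[[0,0,-0.001],[0,0,0]],[[0,0,-0.001],[0,0,0]]])

```text
time_s: 3.52
position: [0.4709, -0.0965, 0.134]
tcp_rot: [[0.345, -0.0, 0.938], [-0.938, 0.0, 0.345], [-0.0, -1.0, -0.0]]
force: [-0.2, -0.3, -0.3]
opening: 0.003
```

Emit:
play_rows(commands=[[[0,0,-0.0005],[0,0,0]],[[0,0,-0.0005],[0,0,0]]])

```text
time_s: 3.78
position: [0.4709, -0.0965, 0.1335]
tcp_rot: [[0.346, -0.0, 0.938], [-0.938, 0.0, 0.346], [-0.0, -1.0, -0.0]]
force: [0.2, -0.1, 0.1]
opening: 0.003
```

Emit:
play_rows(commands=[[[0,0,-0.0005],[0,0,0]],[[0,0,-0.0005],[0,0,0]]])

```text
time_s: 4.03
position: [0.471, -0.0965, 0.1331]
tcp_rot: [[0.346, 0.0, 0.938], [-0.938, -0.0, 0.346], [0.0, -1.0, 0.0]]
force: [-0.4, 0.2, 0.5]
opening: 0.004
```

Emit:
play_rows(commands=[[[0,0,-0.0005],[0,0,0]],[[0,0,-0.0005],[0,0,0]]])

```text
time_s: 4.28
position: [0.471, -0.0965, 0.133]
tcp_rot: [[0.346, 0.0, 0.938], [-0.938, -0.0, 0.346], [0.0, -1.0, 0.0]]
force: [-1.1, 0.3, 5.3]
opening: 0.005
```

Emit:
play_rows(commands=[[[0,0,-0.0005],[0,0,0]],[[0,0,-0.0005],[0,0,0]]])

```text
time_s: 4.53
position: [0.471, -0.0965, 0.133]
tcp_rot: [[0.346, 0.0, 0.938], [-0.938, -0.0, 0.346], [0.0, -1.0, 0.0]]
force: [-1.1, 0.1, 9.2]
opening: 0.003
```

Emit:
play_rows(commands=[[[0,0,0.012],[0,0,0]],[[0.027,-0.005,0.012],[0,0,0]],[[0.054,-0.01,0.012],[0,0,0]],[[0.081,-0.014,0.012],[0,0,0]],[[0.108,-0.019,0.012],[0,0,0]],[[0.108,-0.019,0.005],[0,0,0]],[[0.108,-0.019,0.001],[0,0,0]],[[0.108,-0.019,-0.001],[0,0,0]],[[0.108,-0.019,-0.0015],[0,0,0]],[[0.108,-0.019,-0.0015],[0,0,0]]])

```text
time_s: 5.78
position: [0.5787, -0.1154, 0.1307]
tcp_rot: [[0.345, -0.0, 0.938], [-0.938, 0.0, 0.345], [-0.0, -1.0, -0.0]]
force: [-0.1, -0.8, 0.0]
opening: 0.002
```

Emit:
play_rows(commands=[[[0,0,-0.0005],[0,0,0]],[[0,0,-0.0005],[0,0,0]]])

```text
time_s: 6.02
position: [0.579, -0.1155, 0.1301]
tcp_rot: [[0.346, 0.0, 0.938], [-0.938, -0.0, 0.346], [0.0, -1.0, 0.0]]
force: [0.0, 0.1, 1.1]
opening: 0.003
```

Emit:
play_rows(commands=[[[0,0,-0.0005],[0,0,0]],[[0,0,-0.0005],[0,0,0]]])

```text
time_s: 6.28
position: [0.5791, -0.1155, 0.1297]
tcp_rot: [[0.346, 0.0, 0.938], [-0.938, -0.0, 0.346], [0.0, -1.0, 0.0]]
force: [0.2, -0.9, 1.3]
opening: 0.006
```

Emit:
play_rows(commands=[[[0,0,-0.0005],[0,0,0]],[[0,0,-0.0005],[0,0,0]]])

```text
time_s: 6.52
position: [0.5791, -0.1155, 0.1297]
tcp_rot: [[0.346, 0.0, 0.938], [-0.938, -0.0, 0.346], [0.0, -1.0, 0.0]]
force: [-0.7, -0.2, 5.4]
opening: 0.007
```

Emit:
play_rows(commands=[[[0,0,-0.0003],[0,0,0]],[[0,0,-0.0003],[0,0,0]]])

```text
time_s: 6.78
position: [0.5791, -0.1155, 0.1297]
tcp_rot: [[0.346, 0.001, 0.938], [-0.938, -0.0, 0.346], [0.0, -1.0, 0.0]]
force: [-1.0, 0.2, 7.8]
opening: 0.007
```

Emit:
play_rows(commands=[[[0,0,0.012],[0,0,0]],[[-0.018,0.016,0.012],[0,0,0]],[[-0.036,0.032,0.012],[0,0,0]],[[-0.054,0.048,0.012],[0,0,0]],[[-0.072,0.063,0.012],[0,0,0]],[[-0.072,0.063,0.006],[0,0,0]],[[-0.072,0.063,0.0025],[0,0,0]],[[-0.072,0.063,0.0015],[0,0,0]],[[-0.072,0.063,0.001],[0,0,0]],[[-0.072,0.063,0.001],[0,0,0]]])

```text
time_s: 8.02
position: [0.5075, -0.0528, 0.1298]
tcp_rot: [[0.345, 0.001, 0.939], [-0.939, -0.0, 0.345], [0.0, -1.0, 0.001]]
force: [0.5, 0.1, 0.7]
opening: 0.002
```

Emit:
play_rows(commands=[[[0,0,-0.0005],[0,0,0]],[[0,0,-0.0005],[0,0,0]]])

```text
time_s: 8.28
position: [0.5075, -0.0528, 0.1298]
tcp_rot: [[0.346, 0.001, 0.938], [-0.938, -0.001, 0.346], [0.001, -1.0, 0.001]]
force: [0.0, -0.5, 3.9]
opening: 0.007
```

Emit:
play_rows(commands=[[[0,0,-0.0005],[0,0,0]],[[0,0,-0.0005],[0,0,0]]])

```text
time_s: 8.52
position: [0.5074, -0.0528, 0.1297]
tcp_rot: [[0.346, 0.001, 0.938], [-0.938, -0.001, 0.346], [0.001, -1.0, 0.001]]
force: [-1.1, -0.4, 9.9]
opening: 0.007
```

Emit:
play_rows(commands=[[[0,0,0.015],[0,0,0]],[[-0.018,-0.022,0.015],[0,0,0]],[[-0.0365,-0.0437,0.015],[0,0,0]],[[-0.0365,-0.0437,0.01],[0,0,0]],[[-0.0365,-0.0437,0.006],[0,0,0]],[[-0.0365,-0.0437,0.005],[0,0,0]],[[-0.0365,-0.0437,0.0045],[0,0,0]],[[-0.0365,-0.0437,0.004],[0,0,0]],[[-0.0365,-0.0437,0.0035],[0,0,0]],[[-0.0365,-0.0437,0.003],[0,0,0]]])

```text
time_s: 9.78
position: [0.4708, -0.0957, 0.1329]
tcp_rot: [[0.346, 0.001, 0.938], [-0.938, 0.0, 0.346], [0.0, -1.0, 0.001]]
force: [-1.6, 2.4, 14.1]
opening: 0.002
```

Emit:
play_rows(commands=[[[0,0,-0.0003],[0,0,0]],[[0,0,-0.0006],[0,0,0]],[[0,0,-0.0009],[0,0,0]],[[0,0,-0.0012],[0,0,0]],[[0,0,-0.0012],[0,0,0]]])

```text
time_s: 10.4
position: [0.4708, -0.0957, 0.1322]
tcp_rot: [[0.346, 0.001, 0.938], [-0.938, 0.0, 0.346], [0.0, -1.0, 0.001]]
force: [-2.3, 3.0, 14.4]
opening: 0.007
```

Sliding as predicted; 2.7 mm still to go.

Emit:
play_rows(commands=[[[0,0,-0.0003],[0,0,0]],[[0,0,-0.0006],[0,0,0]],[[0,0,-0.0009],[0,0,0]],[[0,0,-0.0012],[0,0,0]],[[0,0,-0.0015],[0,0,0]],[[0,0,-0.0018],[0,0,0]],[[0,0,-0.0018],[0,0,0]]])

```text
time_s: 11.28
position: [0.4708, -0.0957, 0.1304]
tcp_rot: [[0.346, 0.001, 0.938], [-0.938, 0.0, 0.346], [0.0, -1.0, 0.001]]
force: [-2.8, 2.3, 14.9]
opening: 0.004
```

Emit:
play_rows(commands=[[[0,0,-0.0002],[0,0,0]],[[0,0,-0.0004],[0,0,0]],[[0,0,-0.0007],[0,0,0]],[[0,0,-0.0007],[0,0,0]],[[0,0,-0.0007],[0,0,0]]])

```text
time_s: 11.9
position: [0.4708, -0.0957, 0.1296]
tcp_rot: [[0.346, 0.001, 0.938], [-0.938, 0.0, 0.346], [0.0, -1.0, 0.001]]
force: [-1.9, 2.8, 13.3]
opening: -0.001
```

Flush to about 0.1 mm. I'll lift straight up and check with the wrist depth camera.

Emit:
play_rows(commands=[[[0,0,0.01],[0,0,0]],[[0,0,0.04],[0,0,0]],[[0,0,0.08],[0,0,0]],[[0,0,0.12],[0,0,0]],[[0,0,0.12],[0,0,0]],[[0,0,0.12],[0,0,0]],[[0,0,0.12],[0,0,0]]])

```text
time_s: 12.78
position: [0.4695, -0.0958, 0.2467]
tcp_rot: [[0.346, -0.003, 0.938], [-0.938, 0.001, 0.346], [-0.002, -1.0, -0.002]]
force: [0.7, -0.7, 0.6]
opening: 0.005
```

Run:
```python
from rig import *
from h import *
s=read_state();c=capture("wrist");print(s["position"],s["force"])
T=np.eye(4);T[:3,:3]=s["tcp_rot"];T[:3,3]=s["position"];T=T@c["hand_eye"]
W=world(c,T);Q=W[...,:2]-[.5433,-.0835];a=np.radians(-10)
x=np.cos(a)*Q[...,0]+np.sin(a)*Q[...,1];y=-np.sin(a)*Q[...,0]+np.cos(a)*Q[...,1]
for X,Y in [(-41,-75),(69,-75),(-69,-25),(41,-25),(-41,25),(69,25),(-69,75),(41,75)]:
    m=(abs(x-X/1e3)<.04)&(abs(y-Y/1e3)<.015)&(abs(W[...,2]-.104)<.012);print(X,Y,W[m,2].mean(),m.sum())
```

```text
[ 0.46954174 -0.09576162  0.24673064] [ 0.69082678 -0.70693095  0.61173516]
-41 -75 0.1036564316731757 2234
69 -75 0.10417772235491442 2814
-69 -25 0.10420405108142952 2230
41 -25 0.10410949152838153 2887
-41 25 0.10422524694802182 2586
69 25 0.10376055648345194 2951
-69 75 0.10388863259759153 2531
41 75 0.10360800855194398 2891
```

All staves are within about 0.6 mm of each other.

```bash
python3 -c "
from rig import *
print(hand_in())"
```

```text
the job is handed in; nothing more can be done
None
```

The proud stave was the one at (-69, -25) mm, and I pressed it down flush. The job is handed in, at about 13 s of the 58 s allowed.

- **Finding it:** Depth from both the top and wrist cameras showed that stave 3 to 4 mm above the others. Touches of up to 10 N agreed: TCP contact height was 133.0 mm on it, against 129.7 mm on the two neighbours I touched.
- **Pressing it:** I pushed it down slowly at about 13 to 15 N and stopped at 129.6 mm.
- **Last check:** A second wrist depth reading put the pressed stave at 104.2 mm and the other seven between 103.6 and 104.2 mm. The level ones had not changed by more than 0.1 mm.
- **State at hand-in:** The arm was lifted clear, and it touched nothing but the three staves. I didn't take another picture of the bystanders afterwards.

One small disagreement: the touches put the stave 3.3 mm above those two neighbours, just under the stated 3.5 mm minimum. That fits those two standing slightly high within their 0.4 mm tolerance, which the depth readings also suggested.

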